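# Load the wide sample cup into the spring-loaded feeder

## Robot

A 6-joint arm with a two-finger parallel gripper is mounted at the origin on the work surface. World frame = base frame: x ahead of the robot, y to its left, z up, the work surface at z = 0. Lengths are in mm, angles in rad, forces in N, time in s.
With the tool pointing down it reaches from about 350 to 875 mm from the base axis. Payload 15.5 kg.
Tool frame: the origin (TCP) lies at the very end of the fingers, on their centre line; the grasp point (between the pads) lies 19 mm behind it (manip.pinch_z is the distance from the TCP to the grasp point, in mm); z points along the fingers, y is the line along which they close (so a half turn about z gives the same grasp; the last joint's range is limited). The gripper opens to 85 mm and grips with 20 to 120 N. Pads are 22 mm wide; open, the fingers measure 114 mm over their backs; the gripper's body (76 mm by 85 mm) begins 54 mm behind the grasp point. The pads swing forward as they close: fully open they stand 13 mm farther back than shut.
Start: joints at [-1.25, 0.494, 1.345, -0, 1.302, -0.096], TCP at [253.024, -571.494, 231.277] pointing down, gripper open.
Joint ranges: [-2.91, 2.91], [-0.82, 2.16], [0.22, 2.67], [-1.22, 4.37], [0.12, 2.79], [-3.08, 3.08]. Speed limits (rad/s): [1.89, 1.89, 2.57, 3.01, 3.01, 3.01].

## Interface

Orientations are given as a rotation vector (axis times angle).
In Python, from bench import monitor, camera, calibration, manip gives the robot as it stands.
- The arm moves only by the tool apply_moves, never from a script. Its argument "commands" is a list of rows, each an object with "slide": the shift along the tool's x, y, z in cm, a list of three; "roll": the turn about the tool's z in degrees. A call has 1 to 20 rows; each row is the pose to reach, as a shift and turn from the pose commanded when the call began, along the tool's axes at that moment; what a row does not reach only later rows make up. A row lasts 1/10 s, in which the tool goes at most 50 mm and 8.59 degrees, less where a joint would pass 70% of its speed; a pose out of reach is approached as far as the arm can. A call with a gripper value outside its range is refused whole. "claw" is the closure in counts, from 0 (fully open) to 255 (shut), set as the call begins (left out, the last holds). The fingers move at their own pace and stop on an object; "force" is the grip in N (left out, the last holds). Time passes only in rows, so rows that repeat a pose let the fingers close. It gives the time, the measured TCP pose, the force, the opening and the grip force at its end, in the units of the state.
- monitor.get_obs(): the state, without advancing time (a new reading comes with each control period).
- camera(name): name is "scene" or "top" or "wrist"; returns the picture (400x640x3 uint8, red, green, blue); there is no depth.
- calibration(name): a dict with "vertical_fov" (degrees; the focal length in pixels is half the picture's height over the tangent of half this angle, whatever the lens; pixels are square), "cx", "cy" (the principal point, pixels), "rvec" (rotation vector, rad) and "tvec" (3), from world to camera coordinates, as OpenCV has them. Camera axes: x right, y down, z forward; pixel columns grow to the right and rows downward; lengths in mm; the calibration is good to about 2 mm. The wrist camera is an equidistant fisheye: a pixel r from the principal point sees the ray r / f radians off the axis. A picture is of the moment at which its call begins: read the wrist's pose just before it. calibration takes no time and is no camera call; for the wrist camera it gives the pose at the moment of the call.
- manip.job_done(): hands the job in; it is judged then, once.
The state is a dict: "t": time; "joint_pos": joint angles; "joint_velocities": joint speeds; "tau": joint torques, N m; "tcp_pos": TCP position; "orientation": TCP orientation; "contact_force": force on the tool from outside, world axes, zero at the start; "ft_torque": the same for the moment, N m; "opening": finger opening in mm; "finger_force": force on a finger pad.
Only numpy, scipy, OpenCV 4.12 (cv2) and the standard library are available. Lean on these libraries where they do the work, as an engineer would, in place of code of your own. Each camera call takes 0.05 s, during which the arm holds its last target. There are 200 camera calls.

## Task

Load the wide stoppered sample cup into the spring-loaded column of the feeder: stand it upright in the mouth and push it straight down against the spring until both catches snap in over its rim, so that it stays down when let go. The slim cup with the same handle is the wrong one: leave it standing where it is.

Things in the scene. Friction and masses are not known exactly. Their poses are not given: they have to be found in the camera images.
- wide_cup_mid (a point): The cup to load, loose, 0.1-0.2 kg, upright: round white tapered cup, 96 mm tall in all, underside 26 mm across widening to a 60 mm rim whose flat top is 44 mm above the underside; above it a grey round handle, 22 mm diameter, 52 mm long, flat top. The point: on the axis, 48 mm above the underside (4 mm above the rim's top), z up the axis. Its taper wedges the catches open by itself.
- slim_cup_mid (a point): The lookalike to leave alone, loose: same height, underside and handle (22 mm diameter, 96 mm overall), but its rim is only 38 mm wide, too slim for the catches to hold. The point lies on its axis, 48 mm above its underside.
- feeder_mouth (a point): Mouth centre of the feeder, a fixed square aluminium column (92 mm outside, 68 mm bore), 100 mm above the table, level with its top and the undersides of 2 sprung steel catches reaching in from the point's +x and -x, tips 44 mm apart. They rise 8 mm above it (black end knobs, 62 to 78 mm out: 12 mm), slide apart as the cup goes down and snap over the rim, whose top then rests level with this point.
- lifter (a joint): Travel (m) down of the grey round plate in the bore that a cup stands on: 0 at rest (its top 8 mm below the mouth point), hard stop 0.050. Spring: 3 N at 0, plus 3 N per 10 mm; the push needed peaks at about 15 N. The wide cup latches when pushed past 0.036 (0.040 to 0.044 is sure and harmless), then rests near 0.036; unlatched, the plate springs back to 0.
Not all that is in view belongs to the job. Leave any green look-alike of the part that bears wide_cup_mid alone.

How it is judged (in metres and radians):
At the end, for the whole second after the job is handed in: The wide cup stands latched in the feeder: its centre point within 12 mm sideways of the mouth's centre and less than 10 mm above the mouth point, upright within 10 degrees, at rest, with the lifter held down by more than 30 mm (horizontal distance between wide_cup_mid and feeder_mouth below 0.012 m and z of wide_cup_mid in the frame of feeder_mouth below 0.01 m and value of joint lifter above 0.03 m and angle between wide_cup_mid's own z axis and vertical below 0.18 rad and linear speed of wide_cup below 0.02 m/s); the robot touches nothing.
It fails at once if the slim cup is knocked over or moved by more than 40 mm (angle between slim_cup_mid's own z axis and vertical above 0.6 rad or distance of slim_cup_mid from where it was at the start of the episode above 0.04 m).
It also fails if it takes over 37 s, if anything falls off the work surface, if the arm or the gripper's body presses on something with over 40 N, if the wrist force passes 120 N, or if a joint passes its speed limit or range.

## Working session

There is one attempt and no reset: what is moved stays moved. The work goes in short steps, Python scripts to look and compute and a tool call to move; the robot and the scene stay as the last step left them, time stands still between calls to the robot, and variables do not carry over. Pictures are saved under pics/ and viewed, at most 10 in all, crops included, and the job is handed in when it is done.

Besides the shell and the picture viewer there is one more tool, called after "Emit:" by a JSON object that holds its "op" and its "data". apply_moves: Moves the arm, as the interface text tells. Its arguments: {"type":"object","properties":{"commands":{"type":"array"},"claw":{"type":"number"},"force":{"type":"number"}},"required":["commands"]}

```bash
mkdir -p pics; cat > h.py <<'E'
import numpy as np, cv2
from bench import monitor, camera, calibration, manip
def ray(c,u,v,fish=False):
    f=200/np.tan(np.radians(c["vertical_fov"])/2)
    x,y=u-c["cx"],v-c["cy"]
    if fish:
        r=np.hypot(x,y)+1e-9;t=r/f;d=np.array([np.sin(t)*x/r,np.sin(t)*y/r,np.cos(t)])
    else: d=np.array([x/f,y/f,1.])
    R=cv2.Rodrigues(np.array(c["rvec"],float))[0]
    return -R.T@np.array(c["tvec"],float).ravel(), R.T@d
def onz(c,u,v,z,fish=False):
    o,d=ray(c,u,v,fish); return o+d*(z-o[2])/d[2]
def proj(c,p,fish=False):
    f=200/np.tan(np.radians(c["vertical_fov"])/2)
    q=cv2.Rodrigues(np.array(c["rvec"],float))[0]@np.array(p,float)+np.array(c["tvec"],float).ravel()
    if fish:
        r=np.hypot(q[0],q[1])+1e-9;t=np.arctan2(r,q[2]);return c["cx"]+f*t*q[0]/r,c["cy"]+f*t*q[1]/r
    return c["cx"]+f*q[0]/q[2],c["cy"]+f*q[1]/q[2]
def snap(n,fn):
    im=camera(n);cv2.imwrite("pics/"+fn,im[:,:,::-1]);return im
E
python3 - <<'E'
from h import *
snap("scene","s0.png");snap("top","t0.png")
o=monitor.get_obs();print(o["t"],o["tcp_pos"],o["orientation"],o["contact_force"],manip.pinch_z)
for n in("scene","top"):
    c=calibration(n);print(n,c,ray(c,320,200))
E
```

```text
0.1 [ 252.92033704 -571.17238185  230.75145994] [-3.07252593e+00 -6.49739315e-01  2.21479852e-04] [-1.10190689  0.12926298 -0.45060524] 18.700000000000003
scene {'vertical_fov': 42.18906414192201, 'cx': 319.1921990087841, 'cy': 204.23679082444235, 'rvec': array([ 0.7161615 ,  2.79348422, -0.8097303 ]), 'tvec': array([ 493.84424105,  -98.4156672 , 1276.37347543])} (array([ 809.76736228,  430.07504944, 1020.78856654]), array([-0.2691481 , -0.47199189, -0.83955474]))
top {'vertical_fov': 52.381222799273786, 'cx': 316.5247258039087, 'cy': 198.16765360226358, 'rvec': array([ 2.16544608, -2.21318552,  0.03650783]), 'tvec': array([-73.66195664, 508.53739221, 963.6890546 ])} (array([459.35054652, -99.00923914, 985.86368382]), array([ 0.04397357,  0.00619327, -0.99906022]))
```

View pics/s0.png

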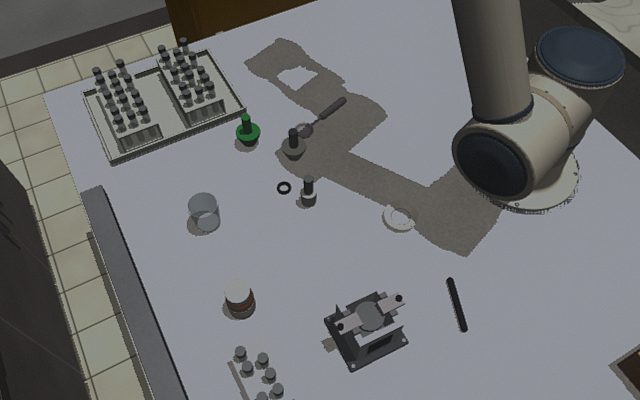

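View pics/t0.png

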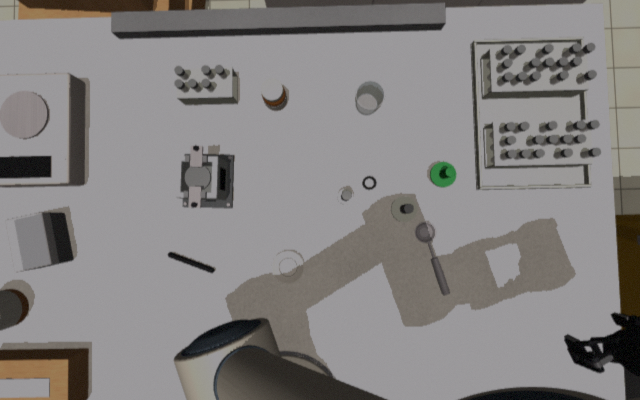

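The scene view shows the wide cup at about (293,143), in shadow, the slim cup at (308,190), the green decoy at (248,130), and the feeder at (370,320). In the top view these are at (404,208), (346,194), (443,174) and (197,177). The feeder's knobs there are near (195,149) and (194,205).

```bash
python3 - <<'E'
from h import *
t=cv2.imread("pics/t0.png");s=cv2.imread("pics/s0.png")
def crop(im,x,y,w,h,k): return cv2.resize(im[y:y+h,x:x+w],None,fx=k,fy=k,interpolation=cv2.INTER_CUBIC)
g=lambda im:np.clip(im.astype(float)*1.6,0,255).astype(np.uint8)
a=np.hstack([crop(t,160,140,80,60+10,5),g(crop(t,335,175,80,70,5))])
b=np.hstack([crop(s,320,280,100,62,4),g(crop(s,255,120,100,62,4))])
cv2.imwrite("pics/c.png",np.vstack([a,b[:,:800]]))
ct,cs=calibration("top"),calibration("scene")
for n,u,v,z in [("k1",195,149,112),("k2",194,205,112),("wide hndl",406,209,96),("slim hndl",346,190,96)]: print("top",n,onz(ct,u,v,z).round(1))
for n,u,v,z in [("k1",340,326,112),("k2",399,297,112),("wide",293,131,96),("slim",308,179,96)]: print("scene",n,onz(cs,u,v,z).round(1))
E
```

```text
top k1 [614.8 175.8 112. ]
top k2 [493.  178.8 112. ]
top wide hndl [ 474.7 -280.6   96. ]
top slim hndl [ 519.2 -150.9   96. ]
scene k1 [617.9 173.9 112. ]
scene k2 [493.3 178.6 112. ]
scene wide [ 476.  -286.8   96. ]
scene slim [ 509.9 -150.1   96. ]
```

View pics/c.png

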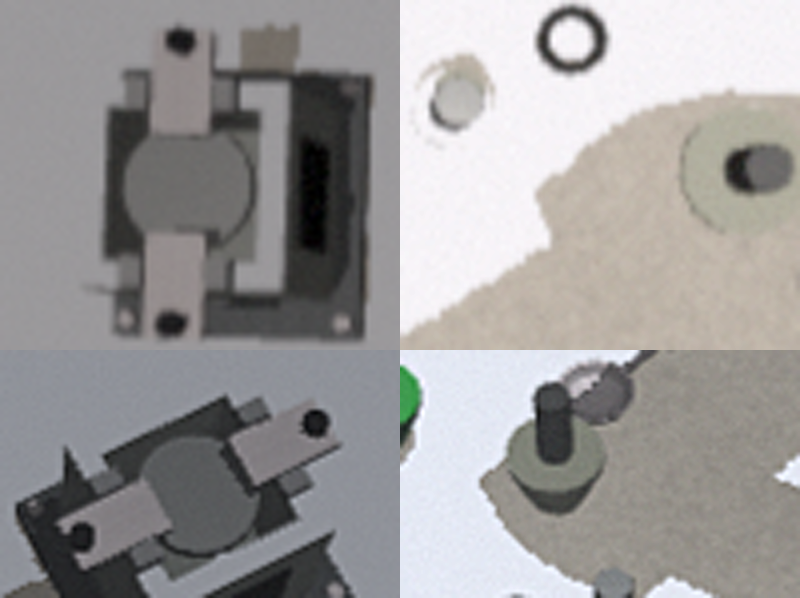

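The crop shows the knob centres in the top view at about (196,148) and (194.4,204.8), and in the scene view at (340.5,326.8) and (398.8,298.3). The wide cup's handle top is at (408.6,208) in the top view and (293.2,131) in the scene view. The two catches lie nearly along world x.

```bash
cat >> h.py <<'E'
def tri(*rs):
    A=0;b=0
    for o,d in rs:
        d=d/np.linalg.norm(d);P=np.eye(3)-np.outer(d,d);A=A+P;b=b+P@o
    p=np.linalg.solve(A,b);return p,[np.linalg.norm((np.eye(3)-np.outer(d,d)/(d@d))@(p-o)) for o,d in rs]
def totool(p):
    o=monitor.get_obs();R=cv2.Rodrigues(np.array(o["orientation"],float))[0]
    return (R.T@(np.array(p)-o["tcp_pos"])/10).round(2)
E
python3 - <<'E'
from h import *
ct,cs=calibration("top"),calibration("scene")
for n,a,b in [("k1",(196,148),(340.5,326.7)),("k2",(194.4,204.8),(398.7,298.2)),("wide",(408.6,208),(293.2,131)),("slim",(346.6,195),(308.2,178))]:
    p,e=tri(ray(ct,*a),ray(cs,*b));print(n,p.round(1),np.round(e,1),(totool([p[0],p[1],200])))
E
```

```text
k1 [617.3 174.6 109.1] [0.2 0.2] [ 63.51 -53.43   3.14]
k2 [493.6 179.2 107.9] [0. 0.] [ 52.39 -58.87   3.15]
wide [ 476.4 -285.8   97.3] [0.4 0.4] [ 31.99 -17.04   3.1 ]
slim [ 508.3 -152.    96.3] [0.1 0.1] [ 40.32 -27.99   3.11]
```

Emit:
{"op": "apply_moves", "data": {"commands": [{"slide": [32,-17,1.5],"roll": 24},{"slide": [32,-17,1.5],"roll": 24},{"slide": [32,-17,1.5],"roll": 24},{"slide": [32,-17,1.5],"roll": 24},{"slide": [32,-17,1.5],"roll": 24},{"slide": [32,-17,1.5],"roll": 24},{"slide": [32,-17,1.5],"roll": 24},{"slide": [32,-17,1.5],"roll": 24},{"slide": [32,-17,1.5],"roll": 24},{"slide": [32,-17,1.5],"roll": 24},{"slide": [32,-17,1.5],"roll": 24},{"slide": [32,-17,1.5],"roll": 24}], "claw": 0, "force": 80}}

```text
t: 1.3
tcp_pos: [476.2, -287.4, 216.3]
orientation: [3.142, -0.006, -0.0]
contact_force: [-0.7, -0.2, 1.3]
opening: 85.3
finger_force: 0.0
```

```bash
python3 - <<'E'
from h import *
o=monitor.get_obs();c=calibration("wrist");snap("wrist","w0.png")
print(o["t"],o["tcp_pos"],o["orientation"],o["opening"])
print(proj(c,[476,-286,96],True),proj(c,[476,-286,44],True),proj(c,[508,-152,96],True),totool([476,-286,62]))
E
```

```text
1.3 [ 476.20883267 -287.43292311  216.25790295] [ 3.14153163e+00 -5.65627947e-03 -1.72160877e-04] 85.32110725499389
(np.float64(316.943703348638), np.float64(191.1819879766508)) (np.float64(317.15897215361304), np.float64(177.88691725354548)) (np.float64(172.5281599410185), np.float64(159.07778266916753)) [-0.03 -0.13 15.43]
```

View pics/w0.png

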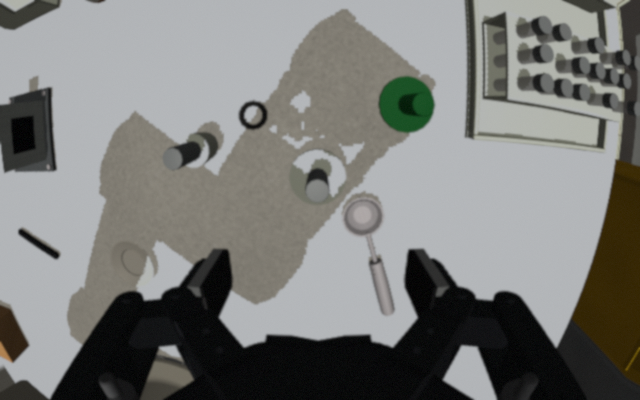

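The wrist view shows the wide cup's handle top at about (317,188), against a prediction of (317,191). The slim handle is at (173,158), as predicted. I'll descend and grip.

Emit:
{"op": "apply_moves", "data": {"commands": [{"slide": [0.1,-0.1,4]},{"slide": [0.1,-0.1,8]},{"slide": [0.1,-0.1,11]},{"slide": [0.1,-0.1,13.5]},{"slide": [0.1,-0.1,15.4]},{"slide": [0.1,-0.1,15.4]},{"slide": [0.1,-0.1,15.4]}]}}

```text
validation failed for argument at $.co...
```

Emit:
{"op": "apply_moves", "data": {"commands": [{"slide": [0,0,0]},{"slide": [0,0,0]},{"slide": [0,0,0]},{"slide": [0,0,0]},{"slide": [0,0,0]},{"slide": [0,0,0]},{"slide": [0,0,0]},{"slide": [0,0,0]},{"slide": [0,0,0]},{"slide": [0,0,0]},{"slide": [0,0,0]},{"slide": [0,0,0]}], "claw": 255, "force": 80}}

```text
validation failed for argument at $.co...
```

Emit:
{"op": "apply_moves", "data": {"commands": [{"slide": [0,0,-2]},{"slide": [0,0,-5]},{"slide": [0,0,-9]},{"slide": [0,0,-13]},{"slide": [0,0,-16]},{"slide": [0,0,-16]}]}}

```text
validation failed for argument at $.co...
```

```bash
python3 - <<'E'
from h import *
o=monitor.get_obs();snap("wrist","w1.png")
print(o["t"],o["tcp_pos"],o["orientation"],o["opening"],o["finger_force"],totool([555.5,177,222]))
E
```

```text
1.35 [ 476.2713523  -287.33738967  216.28691856] [ 3.14151675e+00 -5.49534574e-03 -4.63547011e-05] 85.4065829056595 0.0 [  7.76 -46.45  -0.58]
```

View pics/w1.png

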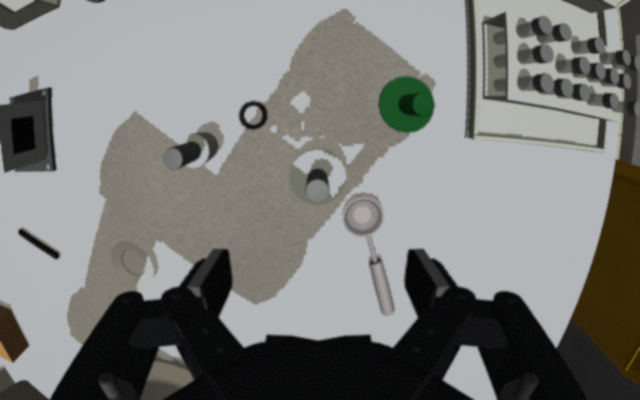

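The moves were refused because the roll was missing, so the view hasn't changed. I'll resend them with roll included.

Emit:
{"op": "apply_moves", "data": {"commands": [{"slide": [0.1,-0.1,4],"roll": 0},{"slide": [0.1,-0.1,8],"roll": 0},{"slide": [0.1,-0.1,11],"roll": 0},{"slide": [0.1,-0.1,13.5],"roll": 0},{"slide": [0.1,-0.1,15.4],"roll": 0},{"slide": [0.1,-0.1,15.4],"roll": 0},{"slide": [0.1,-0.1,15.4],"roll": 0}]}}

```text
t: 2.1
tcp_pos: [477.7, -285.9, 62.6]
orientation: [-3.141, 0.004, 0.0]
contact_force: [-1.2, -0.5, 0.7]
opening: 85.5
finger_force: 0.0
```

Emit:
{"op": "apply_moves", "data": {"commands": [{"slide": [0,0,0],"roll": 0},{"slide": [0,0,0],"roll": 0},{"slide": [0,0,0],"roll": 0},{"slide": [0,0,0],"roll": 0},{"slide": [0,0,0],"roll": 0},{"slide": [0,0,0],"roll": 0},{"slide": [0,0,0],"roll": 0},{"slide": [0,0,0],"roll": 0},{"slide": [0,0,0],"roll": 0},{"slide": [0,0,0],"roll": 0},{"slide": [0,0,0],"roll": 0},{"slide": [0,0,0],"roll": 0}], "claw": 255, "force": 80}}

```text
t: 3.3
tcp_pos: [478.1, -285.7, 62.8]
orientation: [3.141, -0.003, 0.001]
contact_force: [-0.2, -0.3, 7.4]
opening: 20.1
finger_force: 77.9
```

Emit:
{"op": "apply_moves", "data": {"commands": [{"slide": [0,0,-2],"roll": 0},{"slide": [0,0,-5],"roll": 0},{"slide": [0,0,-9],"roll": 0},{"slide": [0,0,-13],"roll": 0},{"slide": [0,0,-16],"roll": 0},{"slide": [0,0,-16],"roll": 0},{"slide": [0,0,-16],"roll": 0}]}}

```text
t: 4.0
tcp_pos: [477.8, -285.5, 222.5]
orientation: [3.141, -0.003, 0.001]
contact_force: [-0.2, 0.2, -1.9]
opening: 20.1
finger_force: 78.3
```

```bash
python3 - <<'E'
from h import *
o=monitor.get_obs();
print(o["t"],o["tcp_pos"],o["orientation"],o["opening"],o["finger_force"],totool([555.5,177,222]))
E
```

```text
4.0 [ 477.81172085 -285.46508225  222.45281735] [ 3.14109889e+00 -3.17331979e-03  1.09220940e-03] 20.0874168151451 78.27669024467468 [ 7.680e+00 -4.626e+01  3.000e-02]
```

Emit:
{"op": "apply_moves", "data": {"commands": [{"slide": [0.4,-2,0],"roll": 0},{"slide": [1,-6,0],"roll": 0},{"slide": [1.7,-10,0],"roll": 0},{"slide": [2.3,-14,0],"roll": 0},{"slide": [3,-18,0],"roll": 0},{"slide": [3.6,-22,0],"roll": 0},{"slide": [4.3,-26,0],"roll": 0},{"slide": [5,-30,0],"roll": 0},{"slide": [5.6,-34,0],"roll": 0},{"slide": [6.3,-38,0],"roll": 0},{"slide": [7,-42,0],"roll": 0},{"slide": [7.5,-45,0],"roll": 0},{"slide": [7.7,-46.3,0],"roll": 0},{"slide": [7.7,-46.3,0],"roll": 0},{"slide": [7.7,-46.3,0],"roll": 0}]}}

```text
t: 5.5
tcp_pos: [555.2, 176.6, 221.3]
orientation: [3.141, -0.003, -0.003]
contact_force: [-0.5, 0.2, -1.5]
opening: 20.0
finger_force: 78.4
```

```bash
python3 - <<'E'
from h import *
o=monitor.get_obs();c=calibration("wrist");w=snap("wrist","w2.png");s=snap("scene","s2.png")
print(o["t"],o["tcp_pos"],o["orientation"],o["opening"])
for p in ([617.3,174.6,112],[493.6,179.2,112],[555.5,177,100]): print(proj(c,p,True),proj(calibration("scene"),p))
t=o["tcp_pos"];print(proj(calibration("scene"),[t[0],t[1],t[2]-18]),proj(calibration("scene"),[t[0],t[1],t[2]-62]),proj(c,[t[0],t[1],t[2]-18],True))
a=cv2.imread("pics/s2.png")[190:390,250:450]
cv2.imwrite("pics/c2.png",cv2.resize(a,(560,560),interpolation=cv2.INTER_CUBIC))
E
```

```text
5.5 [555.20325487 176.59004669 221.27571403] [ 3.14084513e+00 -3.05035180e-03 -2.85321324e-03] 19.99784563620622
(np.float64(320.7636937800413), np.float64(120.38156842299034)) (np.float64(340.4814807996542), np.float64(326.1607944304491))
(np.float64(315.8133038228443), np.float64(258.68850412245104)) (np.float64(399.0308946505792), np.float64(297.3475334740187))
(np.float64(318.01937304313776), np.float64(190.09014130547067)) (np.float64(369.64725741971307), np.float64(313.91874068880037))
(np.float64(375.1390348859299), np.float64(291.75121701284036)) (np.float64(372.679664075653), np.float64(301.5968593861409)) (np.float64(318.6857110892996), np.float64(238.77716170213006))
```

View pics/c2.png

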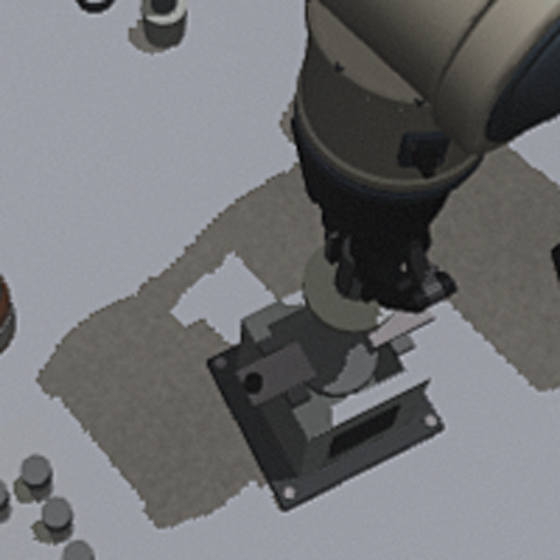

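View pics/w2.png

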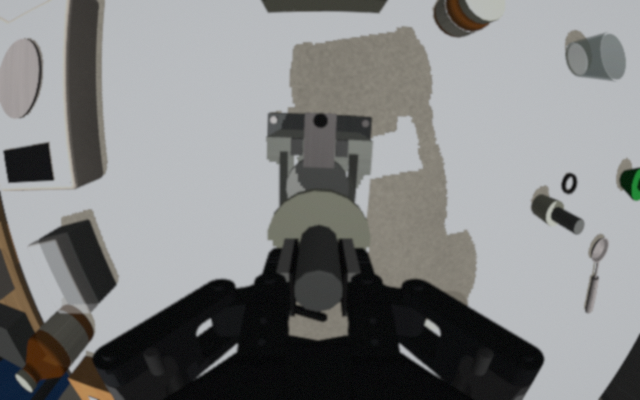

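The wrist view shows the far knob at (320.5,121), against a prediction of (320.8,120.4). The cup rim is centred at about x=318.5. The scene crop agrees, showing the cup upright over the bore, so I'll lower it.

Emit:
{"op": "apply_moves", "data": {"commands": [{"slide": [0,0,2],"roll": 0},{"slide": [0,0,4],"roll": 0},{"slide": [0,0,5.5],"roll": 0},{"slide": [0,0,6.5],"roll": 0},{"slide": [0,0,7],"roll": 0},{"slide": [0,0,7.5],"roll": 0},{"slide": [0,0,8],"roll": 0},{"slide": [0,0,8],"roll": 0}]}}

```text
t: 6.4
tcp_pos: [556.0, 177.0, 142.5]
orientation: [3.141, -0.004, 0.001]
contact_force: [-1.3, -4.2, 4.1]
opening: 20.0
finger_force: 78.9
```

Emit:
{"op": "apply_moves", "data": {"commands": [{"slide": [0,0,0.4],"roll": 0},{"slide": [0,0,0.8],"roll": 0},{"slide": [0,0,1.2],"roll": 0},{"slide": [0,0,1.6],"roll": 0},{"slide": [0,0,2.0],"roll": 0},{"slide": [0,0,2.3],"roll": 0},{"slide": [0,0,2.6],"roll": 0},{"slide": [0,0,2.8],"roll": 0},{"slide": [0,0,2.9],"roll": 0},{"slide": [0,0,2.9],"roll": 0},{"slide": [0,0,2.9],"roll": 0}]}}

```text
t: 7.5
tcp_pos: [556.4, 177.1, 114.5]
orientation: [3.142, -0.003, 0.003]
contact_force: [-2.3, -3.8, 13.5]
opening: 20.1
finger_force: 79.8
```

Emit:
{"op": "apply_moves", "data": {"commands": [{"slide": [0,0,0.2],"roll": 0},{"slide": [0,0,0.2],"roll": 0},{"slide": [0,0,0.2],"roll": 0}]}}

```text
t: 7.8
tcp_pos: [556.4, 177.1, 112.5]
orientation: [3.142, -0.003, 0.003]
contact_force: [-2.3, -3.7, 14.1]
opening: 20.2
finger_force: 79.9
```

Emit:
{"op": "apply_moves", "data": {"commands": [{"slide": [0,0,-0.3],"roll": 0},{"slide": [0,0,-0.6],"roll": 0},{"slide": [0,0,-0.6],"roll": 0},{"slide": [0,0,-0.6],"roll": 0}]}}

```text
t: 8.2
tcp_pos: [556.4, 177.1, 118.6]
orientation: [3.142, -0.003, 0.003]
contact_force: [-2.5, -4.4, 11.8]
opening: 20.2
finger_force: 79.4
```

Emit:
{"op": "apply_moves", "data": {"commands": [{"slide": [0,0,-0.15],"roll": 0},{"slide": [0,0,-0.15],"roll": 0}]}}

```text
t: 8.4
tcp_pos: [556.1, 177.1, 118.9]
orientation: [3.141, -0.003, 0.001]
contact_force: [1.8, -4.9, -2.6]
opening: 20.3
finger_force: 80.2
```

The force fell from 12 N to -3 N in under 1 mm, so the catches are holding. I'll release and retreat.

Emit:
{"op": "apply_moves", "data": {"commands": [{"slide": [0,0,0.1],"roll": 0},{"slide": [0,0,0.1],"roll": 0},{"slide": [0,0,0.1],"roll": 0},{"slide": [0,0,0.1],"roll": 0},{"slide": [0,0,0.1],"roll": 0},{"slide": [0,0,0.1],"roll": 0},{"slide": [0,0,0.1],"roll": 0},{"slide": [0,0,0.1],"roll": 0},{"slide": [0,0,0.1],"roll": 0},{"slide": [0,0,0.1],"roll": 0}], "claw": 0}}

```text
t: 9.4
tcp_pos: [555.8, 177.3, 117.8]
orientation: [-3.142, 0.003, 0.0]
contact_force: [0.5, -0.6, -0.9]
opening: 85.2
finger_force: 0.0
```

Emit:
{"op": "apply_moves", "data": {"commands": [{"slide": [0,0,-3],"roll": 0},{"slide": [0,0,-7],"roll": 0},{"slide": [0,0,-11],"roll": 0},{"slide": [0,0,-15],"roll": 0},{"slide": [-4,0,-16],"roll": 0},{"slide": [-8,0,-16],"roll": 0},{"slide": [-12,0,-16],"roll": 0},{"slide": [-12,0,-16],"roll": 0}]}}

```text
t: 10.2
tcp_pos: [431.2, 177.4, 277.9]
orientation: [3.141, -0.002, -0.003]
contact_force: [0.7, -0.8, -0.3]
opening: 85.5
finger_force: 0.0
```

```bash
python3 - <<'E'
from h import *
o=monitor.get_obs();c=calibration("wrist");snap("wrist","w3.png")
t=snap("scene","s3.png")
print(o["t"],o["tcp_pos"],o["opening"])
for p in ([556,177,152],[556,177,188],[617,175,112]): print(proj(c,p,True),proj(calibration("scene"),p))
f=lambda n,x,y,w,h:cv2.resize(cv2.imread("pics/"+n)[y:y+h,x:x+w],(400,400))
cv2.imwrite("pics/c3.png",np.hstack([f("w3.png",220,0,200,200),f("s3.png",300,220,150,150)]))
E
```

```text
10.2 [431.1546678  177.35587742 277.86881708] 85.46984549762884
(np.float64(318.62810350983983), np.float64(47.96590805159289)) (np.float64(372.033339631796), np.float64(303.5447762479187))
(np.float64(318.6866709427475), np.float64(39.15660635666083)) (np.float64(373.99513967590997), np.float64(295.66918821573836))
(np.float64(320.45762663448807), np.float64(-1.5496966034246498)) (np.float64(340.7361618821328), np.float64(326.2716511316477))
```

View pics/c3.png

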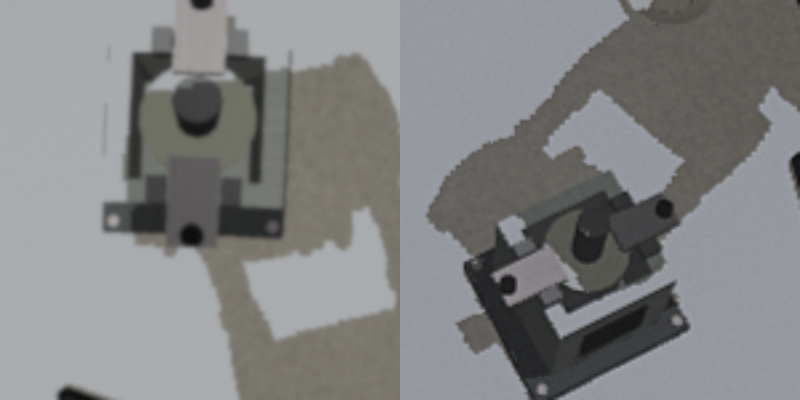

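The picture shows the cup upright in the bore, with both catches over its rim. The handle top is at wrist (318.5,47) and scene about (372.5,302), which matches the prediction for a latched cup.

```bash
python3 -c "
from bench import manip
print(manip.job_done())"
```

```text
the job is handed in; nothing more can be done
None
```

The wide cup is latched upright in the feeder with both catches over its rim, the gripper was clear when I handed the job in at about 10 s, and the slim cup was not touched.

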